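# Turn out a hinged shortbread mould

## Task

The three shortbread fingers are stuck in the hinged metal mould. Swing the mould over by its bar handle, face down onto the wooden board, and rap it there (lift the handle about 5 cm and let the mould knock down on the board again, at least once) until all three biscuits have let go, then swing it all the way back to where it was and let go, leaving the biscuits lying flat on the board. Do not touch the biscuits with the gripper, and leave the cutter, the jar and the brush where they stand.

Things in the scene. Friction and masses are not known exactly. Their poses are not given: they have to be found in the camera images.
- stand: fixed steel turn-out stand: base plate 150 x 250 x 8 mm with two hinge cheeks (46 mm high, at x = +-69 mm). Origin: on the counter under the middle of the hinge axis; x along the hinge axis, +y to the side where the open mould lies at the start, -y to the wooden board, z up. Position and yaw vary.
- hinge_axis (a point): middle of the mould's hinge axis, 36 mm above the counter; the axis runs along the stand's x, level.
- handle (a point): middle of the handle: round steel bar 12 mm thick, parallel to the hinge axis, 175 mm from it, on two 8 mm arms 100 mm apart; 36 mm above clear counter with the mould open and also with it face down; 39 mm free gap between bar and mould. The bar turns between pads that pinch it, so it can be carried along its arc (radius 175 mm) with the tool upright throughout.
- mould (a joint): hinge angle of the aluminium mould (116 x 116 x 25 mm, 0.6 kg; three pockets 28 wide, 102 long, 20 deep, mouths level with the hinge axis). 0: open, mouths up, on the stand's +y side; grows as the handle swings up and over; 3.14: face down, two 7 mm feet on the board, mouths 7 mm above it. Damped hinge: let go, it falls to the nearer side by itself, at 3 to 4 rad/s.
- board: loose wooden board, 132 x 114 x 21 mm, 1.2 kg, lying on the stand's base plate on its -y side between two low lips; origin: centre of its underside (8 mm above the counter), axes as the stand's; its top is 29 mm above the counter.
- biscuit0: shortbread finger 24 x 96 x 16 mm, about 40 g, one of three alike; origin: centre of the side that rests on the pocket floor; y along it, z up at the start, down once turned out. In the pocket at the stand's -x side. Friction strips near each pocket's floor hold the biscuits even upside down; each knock works one out a few mm, unequally; after about 6 mm it drops free.
- biscuit1: shortbread finger 24 x 96 x 16 mm, about 40 g, one of three alike; origin: centre of the side that rests on the pocket floor; y along it, z up at the start, down once turned out. In the middle pocket. With the mould face down its origin is 56 mm above the counter while stuck, 45 mm once it lies free on the board.
- biscuit2: shortbread finger 24 x 96 x 16 mm, about 40 g, one of three alike; origin: centre of the side that rests on the pocket floor; y along it, z up at the start, down once turned out. In the pocket at the stand's +x side. Usually 1 to 6 knocks are needed, each a free drop of the mould from the handle raised 55 mm; harder knocks do more.
- cutter: bystander: plain round steel pastry cutter, an open ring 64 mm across and 40 mm high; origin: centre of its underside.
- jar: bystander: white ceramic jar with a wooden lid, 80 mm across and 130 mm high; origin: centre of its underside.
- brush: bystander: pastry brush lying on the counter on the board's side of the stand; origin: underside, along its handle.
Things that resemble listed ones, but are neither listed nor needed, are in the scene too. What is shaped like the biscuit1 but turquoise is not meant. What is shaped like the biscuit0 but pink is not meant.

How it is judged:
By the outcome, as a careful person would: the job done as asked, in the order asked, and still so for the second after the job is handed in, with the robot touching nothing.
It also fails if it takes over 72 s, if anything falls off the work surface, if the arm or the gripper's body presses on something with over 40 N, if the wrist force passes 120 N, or if a joint passes its speed limit or range.

## Robot

A 6-joint arm with a two-finger parallel gripper is mounted at the origin on the work surface. World frame = base frame: x ahead of the robot, y to its left, z up, the work surface at z = 0. Lengths are in m, angles in rad, forces in N, time in s.
With the tool pointing down it reaches from about 0.35 to 0.775 m from the base axis. Payload 5.5 kg.
Tool frame: the origin (TCP) lies on the mounting face of the last link; the fingertips stand 173 mm ahead of it and the grasp point (between the pads) lies 155 mm ahead of it; z points along the fingers, y is the direction in which the jaws open and shut (so a half turn about z gives the same grasp; the last joint's range is limited). The gripper opens to 85 mm and grips with 20 to 120 N. Pads are 22 mm wide; open, the fingers measure 114 mm over their backs; the gripper's body (76 mm by 85 mm) begins 54 mm behind the grasp point. The pads swing forward as they close: fully open they stand 13 mm farther back than shut.
Start: joints at [-1.47, 0.313, 0.046, 1.304, 0, 1.431], TCP at [0.137, -0.558, 0.405] pointing down, gripper open.
Joint ranges: [-2.76, 2.76], [-0.86, 1.69], [-1.03, 1.26], [-2.2, 2.34], [-1.47, 1.5], [-3.14, 3.14]. Speed limits (rad/s): [2.57, 2.57, 3.14, 3.14, 3.14, 3.14].

## Interface

Orientations are given as a unit quaternion [w, x, y, z].
In Python, from workcell import get_state, eyes, env gives the robot as it stands. The module is installed in compiled form; this text tells all that it offers.
- The arm moves only by the tool carry_out, never from a script. Its argument "motion" is a list of rows, each an object of numbers: "jaw": the opening, from -1 (shut) to 1 (fully open); "tx", "ty", "tz": the shift along the tool's x, y, z in cm; "wx", "wy", "wz": the turn, a rotation vector about the tool's x, y, z in degrees. In form: [{"jaw": .., "tx": .., "ty": .., "tz": .., "wx": .., "wy": .., "wz": ..}, ...]. A call has 1 to 20 rows; each row shifts and turns the commanded pose from where the row before left it, along the tool's axes as they then stand; what a row does not reach is not made up. A row lasts 1/8 s, in which the tool goes at most 62.5 mm and 10.7 degrees, less where a joint would pass 70% of its speed; a pose out of reach is approached as far as the arm can. A call with a gripper value outside its range is refused whole. The fingers move at their own pace and stop on an object; "force" is the grip in N (left out, the last holds). Time passes only in rows, so rows that do not move let the fingers close. It gives the time, the measured TCP pose, the force and the opening at its end, in the units of the state.
- get_state(): the state, without advancing time (a new reading comes with each control period).
- eyes.read_camera(name): name is "scene" or "side" or "wrist"; returns the picture (400x640x3 uint8, blue, green, red); there is no depth.
- eyes.calibration(name): a dict with "K" (3x3 intrinsics, pixels), "camera_from_world" (4x4, takes a point from world to camera coordinates). Camera axes: x right, y up, looking along -z (the intrinsics and any distortion apply to the point x, -y, -z); pixel columns grow to the right and rows downward; lengths in m; the calibration is good to about 2 mm. A picture is of the moment at which its call begins: read the wrist's pose just before it. calibration takes no time and is no camera call; for the wrist camera it gives the pose at the moment of the call.
- env.hand_in(): hands the job in, once; it reports no verdict.
The state is a dict: "clock": time; "joint_pos": joint angles; "qvel": joint speeds; "tau": joint torques, N m; "tcp_pos": TCP position; "orientation": TCP orientation; "wrist_force": force on the tool from outside, world axes, zero at the start; "ft_torque": the same for the moment, N m; "finger_gap": finger opening in m.
Only numpy, scipy, OpenCV 4.12 (cv2) and the standard library are available. Lean on these libraries where they do the work, as an engineer would, in place of code of your own. Each camera call takes 0.05 s, during which the arm holds its last target.

## Working session

There is one attempt and no reset: what is moved stays moved. The work goes in short steps, Python scripts to look and compute and a tool call to move; the robot and the scene stay as the last step left them, time stands still between calls to the robot, and variables do not carry over. Pictures are saved under pics/ and viewed, and the job is handed in when it is done.

Besides the shell and the picture viewer there is one more tool, called after ">>>" by a JSON object that holds its "fn" and its "kwargs". carry_out: Moves the arm, as the interface text tells. Its arguments: {"type":"object","properties":{"motion":{"type":"array"},"force":{"type":"number"}},"required":["motion"]}

```bash
mkdir -p pics; cat > h.py <<'E'
import numpy as np, cv2
from workcell import get_state, eyes, env
def snap(n,f):
    im=eyes.read_camera(n); cv2.imwrite('pics/'+f,im); return im
def proj(n,P):
    c=eyes.calibration(n);P=np.atleast_2d(P);T=np.array(c['camera_from_world']);K=np.array(c['K'])
    q=P@T[:3,:3].T+T[:3,3]; q=q*[1,-1,-1]; u=q@K.T; return u[:,:2]/u[:,2:]
def back(n,uv,z):
    c=eyes.calibration(n);T=np.array(c['camera_from_world']);K=np.array(c['K'])
    d=np.linalg.inv(K)@[uv[0],uv[1],1]; d=d*[1,-1,-1]; R=T[:3,:3]; o=-R.T@T[:3,3]; d=R.T@d
    return o+d*(z-o[2])/d[2]
E
python3 - <<'E'
from h import *
s=get_state();print(s)
for n in ['scene','side','wrist']:
    snap(n,n+'0.png')
    print(n,eyes.calibration(n))
E
```

```text
{'clock': 0.0, 'joint_pos': array([-1.46959611e+00,  3.13999959e-01,  4.49989234e-02,  1.30359221e+00,
       -1.11843275e-05,  1.43122674e+00]), 'qvel': array([ 0.00030376, -0.00085507, -0.00029127,  0.00036875, -0.00102432,
       -0.0009099 ]), 'tau': array([-3.08048448e-04, -4.80624855e+01,  2.98533136e+01,  1.93052553e-02,
       -1.19067636e-04, -1.83391001e-05]), 'tcp_pos': array([ 0.13709583, -0.55822206,  0.40381699]), 'orientation': array([-8.98398644e-04,  9.92762084e-01,  1.20094286e-01,  1.16444181e-05]), 'wrist_force': array([-0.3109379 , -0.10671979,  0.05593012]), 'ft_torque': array([-0.02723768, -0.03945023, -0.02685756]), 'finger_gap': 0.0852653293695023}
scene {'K': array([[365.43481036,   0.        , 319.11563672],
       [  0.        , 365.43481036, 195.67541826],
       [  0.        ,   0.        ,   1.        ]]), 'camera_from_world': array([[ 0.16630947,  0.98599043, -0.01280732, -0.04714883],
       [-0.68350769,  0.12463117,  0.7192248 ,  0.29387746],
       [ 0.71074496, -0.11085999,  0.69465939, -1.41703519],
       [ 0.        ,  0.        ,  0.        , 
[... 182 characters left out ...]
'camera_from_world': array([[-0.92581458, -0.37796234,  0.00343984,  0.47115785],
       [ 0.25933093, -0.62855487,  0.73325728, -0.19019837],
       [-0.27498152,  0.67975234,  0.67994259, -1.04018775],
       [ 0.        ,  0.        ,  0.        ,  1.        ]])}
wrist {'K': array([[334.8975035 ,   0.        , 322.19860698],
       [  0.        , 334.8975035 , 201.70757497],
       [  0.        ,   0.        ,   1.        ]]), 'camera_from_world': array([[ 0.23908925, -0.97099624, -0.00162401, -0.57243612],
       [ 0.93426498,  0.23049991, -0.27206386,  0.03557748],
       [ 0.26454732,  0.06353029,  0.96227783, -0.38003562],
       [ 0.        ,  0.        ,  0.        ,  1.        ]])}
```

View pics/scene0.png

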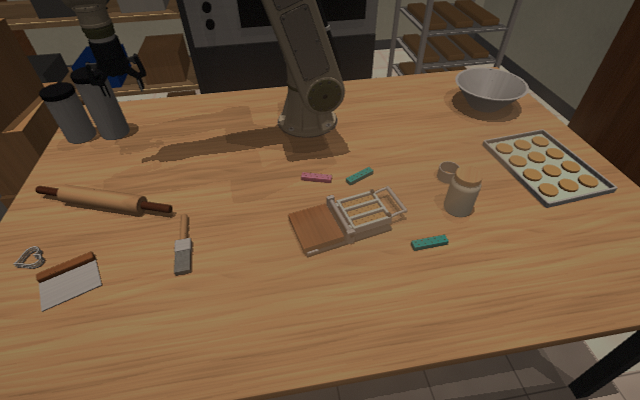

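View pics/side0.png

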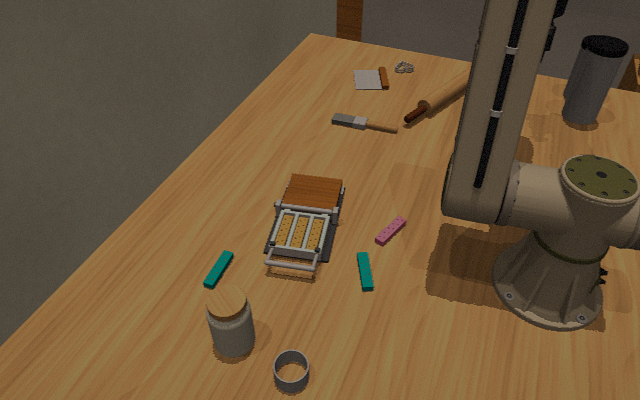

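View pics/wrist0.png

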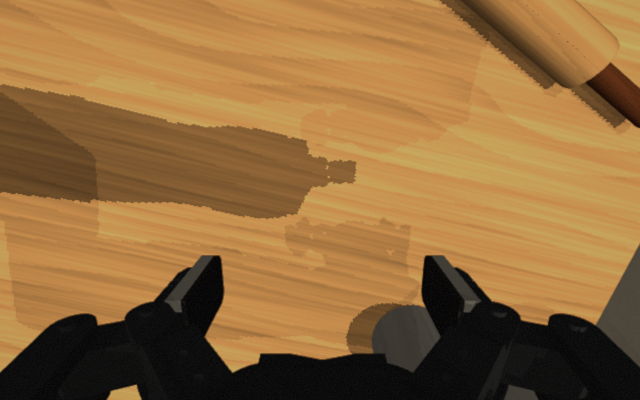

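The mould is at (365,212) in scene and (300,232) in side. Its bar handle is at scene (398,203) and side (291,267), and the board is at scene (322,230). Lookalikes are the turquoise fingers at scene (360,175) and (430,242) and the pink one at (316,178). The real biscuits are the yellow ones in the mould. I'll check with close crops.

```bash
python3 - <<'E'
import cv2
a=cv2.imread('pics/scene0.png')[170:270,270:430];cv2.imwrite('pics/c1.png',cv2.resize(a,None,fx=5,fy=5,interpolation=cv2.INTER_CUBIC))
a=cv2.imread('pics/side0.png')[160:290,230:380];cv2.imwrite('pics/c2.png',cv2.resize(a,None,fx=4.6,fy=4.6,interpolation=cv2.INTER_CUBIC))
E
```

```text
(no output)
```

View pics/c1.png

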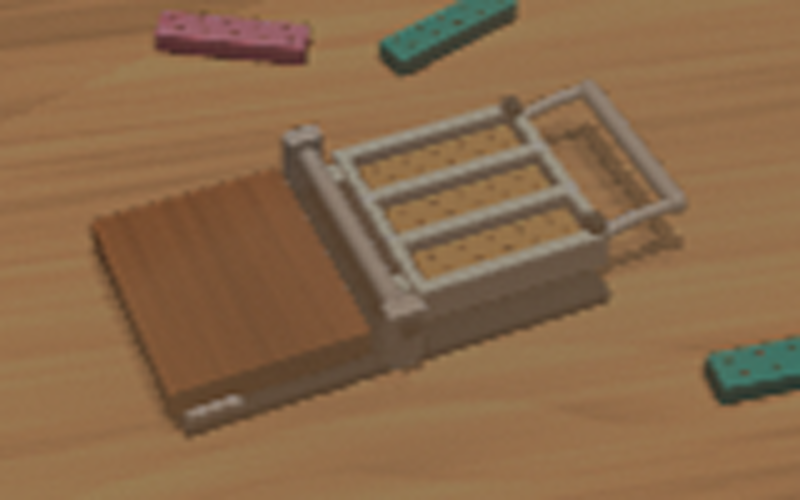

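View pics/c2.png

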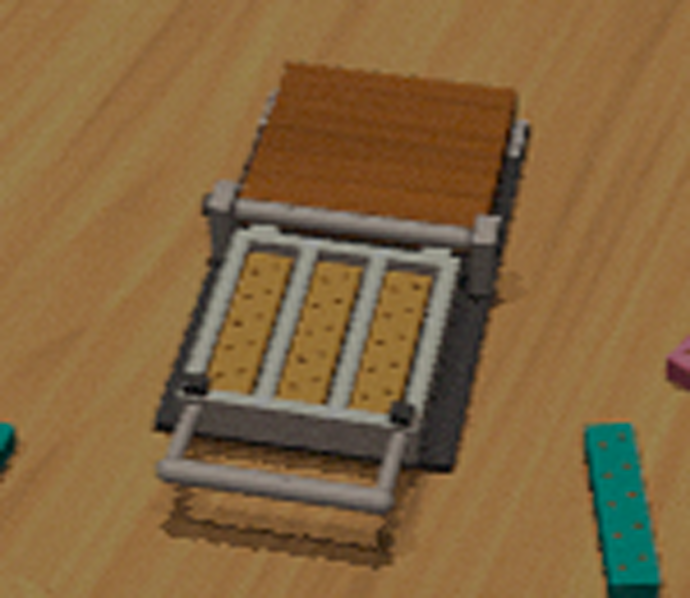

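```bash
cat > fit.py <<'E'
from h import *
from scipy.optimize import least_squares
s5=lambda u,v:(270+u/5,170+v/5); s4=lambda u,v:(230+u/4.6,160+v/4.6)
for n,a,b,c,d in [('scene',s5(588,86),s5(682,203),s5(303,132),s5(405,303)),('side',s4(165,466),s4(390,495),s4(222,190),s4(487,225))]:
    for p,z in ((a,.036),(b,.036),(c,.046),(d,.046)): print(n,back(n,p,z))
# scene: near-robot side cheek vs far; sign decided by sx
def W(p,P): 
    x,y,t=p; P=np.array(P,float); c,s=np.cos(t),np.sin(t)
    return [x+c*P[0]-s*P[1], y+s*P[0]+c*P[1],P[2]]
L=.054
obs=[('scene',s5(588,86),(-L,.175,.036)),('scene',s5(682,203),(L,.175,.036)),('scene',s5(303,132),(-.069,0,.046)),('scene',s5(405,303),(.069,0,.046)),
('side',s4(165,466),(L,.175,.036)),('side',s4(390,495),(-L,.175,.036)),('side',s4(222,190),(.069,0,.046)),('side',s4(487,225),(-.069,0,.046))]
f=lambda p:np.concatenate([(proj(n,W(p,P))[0]-uv) for n,uv,P in obs])
best=min((least_squares(f,[.5,0,t],loss='soft_l1') for t in (0,1.57,3.14,-1.57)),key=lambda r:r.cost)
print(best.x,best.cost);print(f(best.x).reshape(-1,2).round(1))
p=best.x;print('handle',W(p,(0,.175,.036)),'facedown',W(p,(0,-.175,.036)),'yaw',np.degrees(p[2]))
E
python3 fit.py
```

```text
scene [0.46318007 0.17587532 0.036     ]
scene [0.56452937 0.1984077  0.036     ]
scene [4.81465713e-01 4.47678969e-04 4.60000000e-02]
scene [0.61640961 0.02852234 0.046     ]
side [0.56146044 0.1940665  0.036     ]
side [0.45853355 0.17012315 0.036     ]
side [0.61356245 0.02631864 0.046     ]
side [ 0.47757207 -0.00180189  0.046     ]Traceback (most recent call last):
  File "fit.py", line 14, in <module>
    best=min((least_squares(f,[.5,0,t],loss='soft_l1') for t in (0,1.57,3.14,-1.57)),key=lambda r:r.cost)
  File "fit.py", line 14, in <genexpr>
    best=min((least_squares(f,[.5,0,t],loss='soft_l1') for t in (0,1.57,3.14,-1.57)),key=lambda r:r.cost)
              ~~~~~~~~~~~~~^^^^^^^^^^^^^^^^^^^^^^^^^^^
    return func(*args, **kwargs)
    result = trf(vector_fun.fun, vector_fun.jac, x0, f0, J0, lb, ub, ftol, xtol,
                 gtol, max_nfev, x_scale, loss_function, tr_solver,
                 tr_options.copy(), verbose, callback=callback_wrapped)
    return trf_no_bounds(
        fun, jac, x0, f0, J0, ftol, xtol, gtol, max_nfev, x_scale,
        loss_function, tr_solver, tr
[... 729 characters left out ...]
f_eval in f_evals]
                                    ^^^^^^^
    f = np.atleast_1d(self.fun(x, *self.args, **self.kwargs))
                      ~~~~~~~~^^^^^^^^^^^^^^^^^^^^^^^^^^^^^^
    return np.atleast_1d(self.fun(x))
                         ~~~~~~~~^^^
    return self.f(x, *self.args, **self.kwargs)
           ~~~~~~^^^^^^^^^^^^^^^^^^^^^^^^^^^^^^
  File "fit.py", line 13, in <lambda>
    f=lambda p:np.concatenate([(proj(n,W(p,P))[0]-uv) for n,uv,P in obs])
                                ~~~~^^^^^^^^^^
  File "h.py", line 6, in proj
    c=eyes.calibration(n);P=np.atleast_2d(P);T=np.array(c['camera_from_world']);K=np.array(c['K'])
ValueError: time passes only in moves, steps and waits
```

```bash
sed -i "s/^def snap/import functools\ncal=functools.lru_cache(None)(lambda n:eyes.calibration(n))\ndef snap/; s/c=eyes.calibration(n)/c=cal(n)/" h.py; python3 fit.py
```

```text
scene [0.46318007 0.17587532 0.036     ]
scene [0.56452937 0.1984077  0.036     ]
scene [4.81465713e-01 4.47678969e-04 4.60000000e-02]
scene [0.61640961 0.02852234 0.046     ]
side [0.56146044 0.1940665  0.036     ]
side [0.45853355 0.17012315 0.036     ]
side [0.61356245 0.02631864 0.046     ]
side [ 0.47757207 -0.00180189  0.046     ]
[0.54673059 0.01323712 0.20729159] 3.8720094373311253
[[-1.3 -1.1]
 [-1.1 -0.1]
 [-0.6 -0.5]
 [-0.6 -0.6]
 [-1.2  0.2]
 [-0.3  1.2]
 [-0.5  0.2]
 [-0.8  0. ]]
handle [np.float64(0.5107138012043932), np.float64(0.18449070764364245), np.float64(0.036)] facedown [np.float64(0.5827473811789261), np.float64(-0.1580164650638099), np.float64(0.036)] yaw 11.876933159474396
```

```bash
cat > plan.py <<'E'
from h import *
from scipy.spatial.transform import Rotation as Ro
def pose():
    s=get_state();R=Ro.from_quat(np.roll(s['orientation'],-1));X=R.as_matrix()
    return s,s['tcp_pos'],np.degrees(np.arctan2(X[1,0],X[0,0]))
def rows(wp,start=None,jaw=1):
    """wp: list (x,y,z,yaw deg)"""
    if start is None:
        s,p,y=pose(); start=(*p,y)
    cur=np.array(start,float)
    for w in wp:
        t=np.radians(cur[3]);d=np.array(w[:3])-cur[:3]
        tx=round((d@[np.cos(t),np.sin(t),0])*100,1);ty=round((d@[np.sin(t),-np.cos(t),0])*100,1);tz=round(-d[2]*100,1);wz=-round((w[3]-cur[3]+180)%360-180,1)
        print('{"jaw":%g,"tx":%g,"ty":%g,"tz":%g,"wx":0,"wy":0,"wz":%g},'%(jaw,tx,ty,tz,wz))
        c,s_=np.cos(t),np.sin(t)
        cur[:3]+=np.array([c*tx+s_*ty,s_*tx-c*ty,-tz])/100;cur[3]-=wz
    print(cur)
H=np.array([.5467,.0132]);YAW=11.88
def bar(th,dz=0,off=0):
    t=np.radians(YAW);yv=np.array([-np.sin(t),np.cos(t)])
    q=H+yv*(.175*np.cos(th)+off);return (*q,.036+.175*np.sin(th)+.155+dz,YAW+180)
E
python3 - <<'E'
from plan import *
s,p,y=pose();print(p,y)
N=18;r0=np.hypot(*p[:2]);f0=np.arctan2(p[1],p[0]);b=bar(0,.13);r1=np.hypot(b[0],b[1]);f1=np.arctan2(b[1],b[0])
W=[]
for i in range(1,N+1):
    u=i/N;r=r0+(r1-r0)*u;f=f0+(f1-f0)*u;W.append((r*np.cos(f),r*np.sin(f),p[2]+(b[2]-p[2])*u,y+u*(191.88-y)))
rows(W,jaw=0)
E
```

```text
[ 0.13707322 -0.55825844  0.40400197] 13.795341913991313
{"jaw":0,"tx":5.3,"ty":-0.4,"tz":0.5,"wx":0,"wy":0,"wz":-9.9},
{"jaw":0,"tx":5.4,"ty":-0,"tz":0.4,"wx":0,"wy":0,"wz":-9.9},
{"jaw":0,"tx":5.3,"ty":0.4,"tz":0.5,"wx":0,"wy":0,"wz":-9.9},
{"jaw":0,"tx":5.2,"ty":0.8,"tz":0.4,"wx":0,"wy":0,"wz":-9.9},
{"jaw":0,"tx":5.1,"ty":1.3,"tz":0.5,"wx":0,"wy":0,"wz":-9.9},
{"jaw":0,"tx":5,"ty":1.6,"tz":0.5,"wx":0,"wy":0,"wz":-9.9},
{"jaw":0,"tx":4.9,"ty":2.1,"tz":0.4,"wx":0,"wy":0,"wz":-9.9},
{"jaw":0,"tx":4.6,"ty":2.4,"tz":0.5,"wx":0,"wy":0,"wz":-9.8},
{"jaw":0,"tx":4.5,"ty":2.7,"tz":0.5,"wx":0,"wy":0,"wz":-9.9},
{"jaw":0,"tx":4.1,"ty":3.1,"tz":0.4,"wx":0,"wy":0,"wz":-9.9},
{"jaw":0,"tx":4,"ty":3.4,"tz":0.5,"wx":0,"wy":0,"wz":-9.9},
{"jaw":0,"tx":3.6,"ty":3.7,"tz":0.4,"wx":0,"wy":0,"wz":-9.9},
{"jaw":0,"tx":3.3,"ty":3.9,"tz":0.5,"wx":0,"wy":0,"wz":-9.9},
{"jaw":0,"tx":3,"ty":4.2,"tz":0.5,"wx":0,"wy":0,"wz":-9.9},
{"jaw":0,"tx":2.6,"ty":4.4,"tz":0.4,"wx":0,"wy":0,"wz":-9.9},
{"jaw":0,"tx":2.3,"ty":4.6,"tz":0.5,"wx":0,"wy":0,"wz":-9.9},
{"jaw":0,"tx":1.9,"ty":4.7,"tz":0.4,"wx":0,"wy":0,"wz":-9.9},
{"jaw":0,"tx":1.5,"ty":4.8,"tz":0.5,"wx":0,"wy":0,"wz":-9.9},
[5.10329455e-01 1.84413643e-01 3.21001973e-01 1.91895342e+02]
```

>>> {"fn": "carry_out", "kwargs": {"motion": [{"jaw": 0,"tx": 5.3,"ty": -0.4,"tz": 0.5,"wx": 0,"wy": 0,"wz": -9.9},{"jaw": 0,"tx": 5.4,"ty": 0,"tz": 0.4,"wx": 0,"wy": 0,"wz": -9.9},{"jaw": 0,"tx": 5.3,"ty": 0.4,"tz": 0.5,"wx": 0,"wy": 0,"wz": -9.9},{"jaw": 0,"tx": 5.2,"ty": 0.8,"tz": 0.4,"wx": 0,"wy": 0,"wz": -9.9},{"jaw": 0,"tx": 5.1,"ty": 1.3,"tz": 0.5,"wx": 0,"wy": 0,"wz": -9.9},{"jaw": 0,"tx": 5,"ty": 1.6,"tz": 0.5,"wx": 0,"wy": 0,"wz": -9.9},{"jaw": 0,"tx": 4.9,"ty": 2.1,"tz": 0.4,"wx": 0,"wy": 0,"wz": -9.9},{"jaw": 0,"tx": 4.6,"ty": 2.4,"tz": 0.5,"wx": 0,"wy": 0,"wz": -9.8},{"jaw": 0,"tx": 4.5,"ty": 2.7,"tz": 0.5,"wx": 0,"wy": 0,"wz": -9.9},{"jaw": 0,"tx": 4.1,"ty": 3.1,"tz": 0.4,"wx": 0,"wy": 0,"wz": -9.9},{"jaw": 0,"tx": 4,"ty": 3.4,"tz": 0.5,"wx": 0,"wy": 0,"wz": -9.9},{"jaw": 0,"tx": 3.6,"ty": 3.7,"tz": 0.4,"wx": 0,"wy": 0,"wz": -9.9},{"jaw": 0,"tx": 3.3,"ty": 3.9,"tz": 0.5,"wx": 0,"wy": 0,"wz": -9.9},{"jaw": 0,"tx": 3,"ty": 4.2,"tz": 0.5,"wx": 0,"wy": 0,"wz": -9.9},{"jaw": 0,"tx": 2.6,"ty": 4.4,"tz": 0.4,"wx": 0,"wy": 0,"wz": -9.9},{"jaw": 0,"tx": 2.3,"ty": 4.6,"tz": 0.5,"wx": 0,"wy": 0,"wz": -9.9},{"jaw": 0,"tx": 1.9,"ty": 4.7,"tz": 0.4,"wx": 0,"wy": 0,"wz": -9.9},{"jaw": 0,"tx": 1.5,"ty": 4.8,"tz": 0.5,"wx": 0,"wy": 0,"wz": -9.9},{"jaw": 0}], "force": 60}}

```text
invalid input at $.motion[18]: expected keys jaw, tx, ty, tz, wx, wy, wz
```

```bash
python3 - <<'E'
from plan import *
s,p,y=pose();print(s['clock'],p,y,s['joint_pos'],s['finger_gap'])
c=cal('wrist');snap('wrist','w1.png')
print(proj('wrist',[list(bar(0)[:2])+[.036]]))
rows([bar(0,.13),bar(0)],jaw=0)
E
```

```text
0.15 [ 0.13707322 -0.55825844  0.40400197] 13.795341913991313 [-1.46963764e+00  3.13833990e-01  4.52200978e-02  1.30363847e+00
 -3.11316132e-05  1.43118077e+00] 0.08526737720700293
[[-739.43967121 -718.10517197]]
{"jaw":0,"tx":54,"ty":-63.2,"tz":8.3,"wx":0,"wy":0,"wz":-178.1},
{"jaw":0,"tx":0,"ty":0,"tz":13,"wx":0,"wy":0,"wz":0},
[5.10806555e-01 1.84255830e-01 1.91128831e-01 1.91898423e+02]
```

View pics/w1.png

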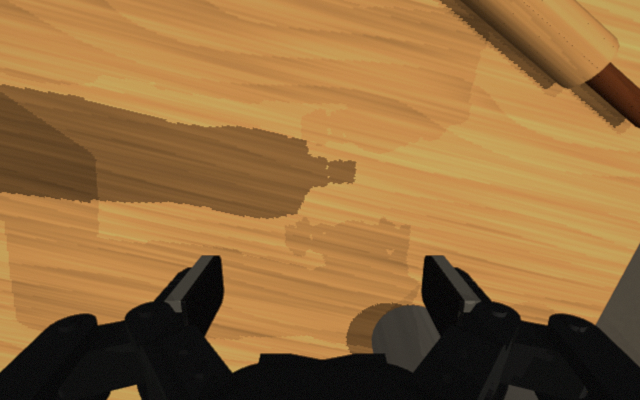

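The call was refused because every row needs all its keys. The picture is unchanged and the arm hasn't moved, so I'll send it again with full rows.

>>> {"fn": "carry_out", "kwargs": {"motion": [{"jaw": 0,"tx": 5.3,"ty": -0.4,"tz": 0.5,"wx": 0,"wy": 0,"wz": -9.9},{"jaw": 0,"tx": 5.4,"ty": 0,"tz": 0.4,"wx": 0,"wy": 0,"wz": -9.9},{"jaw": 0,"tx": 5.3,"ty": 0.4,"tz": 0.5,"wx": 0,"wy": 0,"wz": -9.9},{"jaw": 0,"tx": 5.2,"ty": 0.8,"tz": 0.4,"wx": 0,"wy": 0,"wz": -9.9},{"jaw": 0,"tx": 5.1,"ty": 1.3,"tz": 0.5,"wx": 0,"wy": 0,"wz": -9.9},{"jaw": 0,"tx": 5,"ty": 1.6,"tz": 0.5,"wx": 0,"wy": 0,"wz": -9.9},{"jaw": 0,"tx": 4.9,"ty": 2.1,"tz": 0.4,"wx": 0,"wy": 0,"wz": -9.9},{"jaw": 0,"tx": 4.6,"ty": 2.4,"tz": 0.5,"wx": 0,"wy": 0,"wz": -9.8},{"jaw": 0,"tx": 4.5,"ty": 2.7,"tz": 0.5,"wx": 0,"wy": 0,"wz": -9.9},{"jaw": 0,"tx": 4.1,"ty": 3.1,"tz": 0.4,"wx": 0,"wy": 0,"wz": -9.9},{"jaw": 0,"tx": 4,"ty": 3.4,"tz": 0.5,"wx": 0,"wy": 0,"wz": -9.9},{"jaw": 0,"tx": 3.6,"ty": 3.7,"tz": 0.4,"wx": 0,"wy": 0,"wz": -9.9},{"jaw": 0,"tx": 3.3,"ty": 3.9,"tz": 0.5,"wx": 0,"wy": 0,"wz": -9.9},{"jaw": 0,"tx": 3,"ty": 4.2,"tz": 0.5,"wx": 0,"wy": 0,"wz": -9.9},{"jaw": 0,"tx": 2.6,"ty": 4.4,"tz": 0.4,"wx": 0,"wy": 0,"wz": -9.9},{"jaw": 0,"tx": 2.3,"ty": 4.6,"tz": 0.5,"wx": 0,"wy": 0,"wz": -9.9},{"jaw": 0,"tx": 1.9,"ty": 4.7,"tz": 0.4,"wx": 0,"wy": 0,"wz": -9.9},{"jaw": 0,"tx": 1.5,"ty": 4.8,"tz": 0.5,"wx": 0,"wy": 0,"wz": -9.9},{"jaw": 0,"tx": 0,"ty": 0,"tz": 0,"wx": 0,"wy": 0,"wz": 0}], "force": 60}}

```text
clock: 2.58
tcp_pos: [0.5087, 0.187, 0.321]
orientation: [-0.001, -0.107, 0.994, 0.0]
wrist_force: [0.5, -0.4, -0.3]
finger_gap: 0.0433
```

```bash
python3 - <<'E'
from plan import *
s,p,y=pose();print(s['clock'],p,y,s['joint_pos'],s['finger_gap'])
c=cal('wrist');snap('wrist','w2.png')
print(proj('wrist',[list(bar(0)[:2])+[.036]]))
rows([bar(0,.13),bar(0)],jaw=0)
E
```

```text
2.575 [0.50870797 0.18704168 0.32104592] -167.76582913224826 [ 2.04097715e-01  2.90093155e-01 -1.94818562e-01  1.08760970e+00
  4.15499502e-04 -9.42883455e-03] 0.0432863776838499
[[315.88877267 199.47039879]]
{"jaw":0,"tx":-0.1,"ty":-0.1,"tz":0,"wx":0,"wy":0,"wz":0.2},
{"jaw":0,"tx":0,"ty":-0,"tz":13,"wx":0,"wy":0,"wz":-0},
[   0.51072649    0.18489542    0.19132626 -168.15818993]
```

View pics/w2.png

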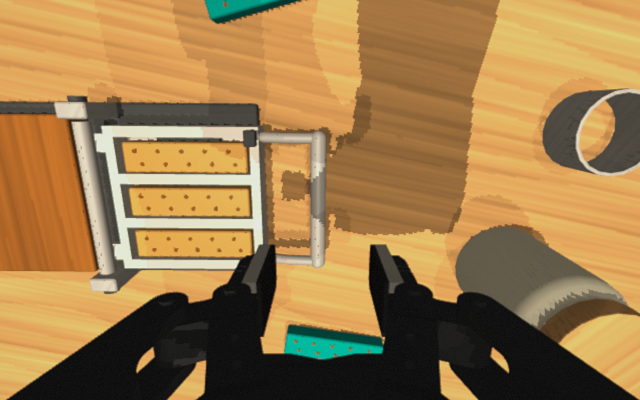

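The wrist view shows the bar at (319,132)–(319,265), about 3 px outward of the fit. The TCP is offset the same way, so I can go straight down. The jaw is about 43 mm open and the inner finger fits the 39 mm gap.

>>> {"fn": "carry_out", "kwargs": {"motion": [{"jaw": -0.1,"tx": 0,"ty": 0,"tz": 4.5,"wx": 0,"wy": 0,"wz": 0.2},{"jaw": -0.1,"tx": 0,"ty": 0,"tz": 4.5,"wx": 0,"wy": 0,"wz": 0},{"jaw": -0.1,"tx": 0,"ty": 0,"tz": 3,"wx": 0,"wy": 0,"wz": 0},{"jaw": -0.1,"tx": 0,"ty": 0,"tz": 1,"wx": 0,"wy": 0,"wz": 0},{"jaw": -0.1,"tx": 0,"ty": 0,"tz": 0,"wx": 0,"wy": 0,"wz": 0}], "force": 60}}

```text
clock: 3.25
tcp_pos: [0.5107, 0.1835, 0.1916]
orientation: [-0.0, -0.101, 0.995, -0.0]
wrist_force: [0.7, 0.0, 1.2]
finger_gap: 0.0385
```

```bash
python3 - <<'E'
from plan import *
s,p,y=pose();print(s['clock'],p,y,s['finger_gap'],s['wrist_force'])
snap('wrist','w3.png')
a=snap('side','s3.png')[160:300,200:380];cv2.imwrite('pics/s3c.png',cv2.resize(a,None,fx=4,fy=4))
E
```

```text
3.25 [0.51074004 0.18348822 0.19164341] -168.39872513515252 0.038546516097190474 [0.72943296 0.01248878 1.18232969]
```

View pics/w3.png

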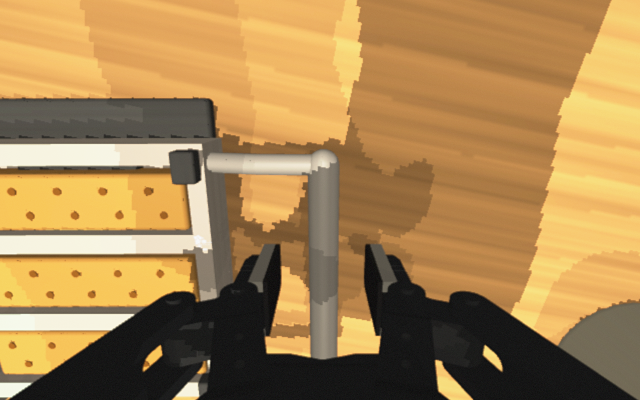

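View pics/s3c.png

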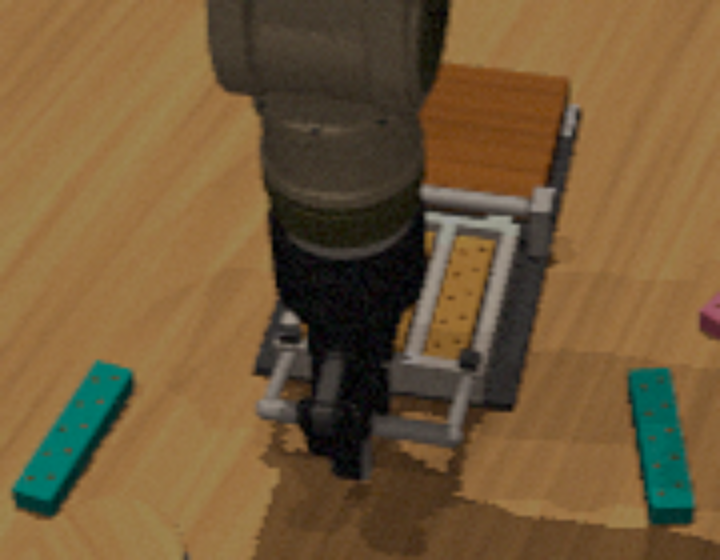

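The bar stands between the pads, near-centred and square to them. Closing.

>>> {"fn": "carry_out", "kwargs": {"motion": [{"jaw": -1,"tx": 0,"ty": 0.1,"tz": 0,"wx": 0,"wy": 0,"wz": 0},{"jaw": -1,"tx": 0,"ty": 0,"tz": 0,"wx": 0,"wy": 0,"wz": 0},{"jaw": -1,"tx": 0,"ty": 0,"tz": 0,"wx": 0,"wy": 0,"wz": 0},{"jaw": -1,"tx": 0,"ty": 0,"tz": 0,"wx": 0,"wy": 0,"wz": 0}], "force": 60}}

```text
clock: 3.85
tcp_pos: [0.511, 0.1845, 0.1931]
orientation: [0.001, -0.101, 0.995, -0.002]
wrist_force: [0.6, -5.7, 3.6]
finger_gap: 0.0101
```

```bash
python3 - <<'E'
from plan import *
s,p,y=pose();print(s['clock'],p,y,s['finger_gap'],s['wrist_force'])
t=np.radians(YAW);print('stand y of tcp',(p[:2]-H)@[-np.sin(t),np.cos(t)])
N=20
print('arc rows ty,tz cm')
for i in range(N):
    a,b=np.pi*i/N,np.pi*(i+1)/N
    print(i,round(17.5*(np.cos(b)-np.cos(a)),2),round(-17.5*(np.sin(b)-np.sin(a)),2))
E
```

```text
3.85 [0.51100283 0.18451567 0.19311605] -168.3491962123017 0.010052847191145266 [ 0.5978064  -5.73824401  3.60649352]
stand y of tcp 0.17499495485454805
arc rows ty,tz cm
0 -0.22 -2.74
1 -0.64 -2.67
2 -1.05 -2.54
3 -1.43 -2.34
4 -1.78 -2.09
5 -2.09 -1.78
6 -2.34 -1.43
7 -2.54 -1.05
8 -2.67 -0.64
9 -2.74 -0.22
10 -2.74 0.22
11 -2.67 0.64
12 -2.54 1.05
13 -2.34 1.43
14 -2.09 1.78
15 -1.78 2.09
16 -1.43 2.34
17 -1.05 2.54
18 -0.64 2.67
19 -0.22 2.74
```

>>> {"fn": "carry_out", "kwargs": {"motion": [{"jaw": -1,"tx": 0,"ty": -0.22,"tz": -2.74,"wx": 0,"wy": 0,"wz": 0},{"jaw": -1,"tx": 0,"ty": -0.64,"tz": -2.67,"wx": 0,"wy": 0,"wz": 0},{"jaw": -1,"tx": 0,"ty": -1.05,"tz": -2.54,"wx": 0,"wy": 0,"wz": 0},{"jaw": -1,"tx": 0,"ty": -1.43,"tz": -2.34,"wx": 0,"wy": 0,"wz": 0},{"jaw": -1,"tx": 0,"ty": -1.78,"tz": -2.09,"wx": 0,"wy": 0,"wz": 0},{"jaw": -1,"tx": 0,"ty": 0,"tz": 0,"wx": 0,"wy": 0,"wz": 0}]}}

```text
clock: 4.6
tcp_pos: [0.5208, 0.1359, 0.3179]
orientation: [0.002, -0.102, 0.995, 0.002]
wrist_force: [-1.0, 8.7, 2.9]
finger_gap: 0.0098
```

```bash
cat > chk.py <<'E'
from plan import *
s,p,y=pose();print(s['clock'],p.round(4),y,s['finger_gap'],s['wrist_force'].round(1),s['ft_torque'].round(2))
t=np.radians(YAW);Y=(p[:2]-H)@[-np.sin(t),np.cos(t)];Z=p[2]-.191;print('stand y,z',Y,Z,'r',np.hypot(Y,Z),'th',np.degrees(np.arctan2(Z,Y)),'x',(p[:2]-H)@[np.cos(t),np.sin(t)])
E
python3 chk.py
```

```text
4.6 [0.5208 0.1359 0.3179] -168.30171294163017 0.009760299356452678 [-1.   8.7  2.9] [2.03 0.28 0.03]
stand y,z 0.12535986778850347 0.12690450177241547 r 0.17838119021369958 th 45.35082204562256 x -8.316178568390892e-05
```

>>> {"fn": "carry_out", "kwargs": {"motion": [{"jaw": -1,"tx": 0,"ty": -2.09,"tz": -1.78,"wx": 0,"wy": 0,"wz": 0},{"jaw": -1,"tx": 0,"ty": -2.34,"tz": -1.43,"wx": 0,"wy": 0,"wz": 0},{"jaw": -1,"tx": 0,"ty": -2.54,"tz": -1.05,"wx": 0,"wy": 0,"wz": 0},{"jaw": -1,"tx": 0,"ty": -2.67,"tz": -0.64,"wx": 0,"wy": 0,"wz": 0},{"jaw": -1,"tx": 0,"ty": -2.74,"tz": -0.22,"wx": 0,"wy": 0,"wz": 0},{"jaw": -1,"tx": 0,"ty": -2.74,"tz": 0.22,"wx": 0,"wy": 0,"wz": 0},{"jaw": -1,"tx": 0,"ty": -2.67,"tz": 0.64,"wx": 0,"wy": 0,"wz": 0},{"jaw": -1,"tx": 0,"ty": -2.54,"tz": 1.05,"wx": 0,"wy": 0,"wz": 0},{"jaw": -1,"tx": 0,"ty": -2.34,"tz": 1.43,"wx": 0,"wy": 0,"wz": 0},{"jaw": -1,"tx": 0,"ty": -2.09,"tz": 1.78,"wx": 0,"wy": 0,"wz": 0},{"jaw": -1,"tx": 0,"ty": -1.78,"tz": 2.09,"wx": 0,"wy": 0,"wz": 0},{"jaw": -1,"tx": 0,"ty": -1.43,"tz": 2.34,"wx": 0,"wy": 0,"wz": 0},{"jaw": -1,"tx": 0,"ty": 0,"tz": 0,"wx": 0,"wy": 0,"wz": 0}]}}

```text
clock: 6.22
tcp_pos: [0.5787, -0.1403, 0.2696]
orientation: [0.001, -0.101, 0.995, -0.0]
wrist_force: [4.6, -0.9, 1.8]
finger_gap: 0.0098
```

```bash
python3 chk.py
```

```text
6.225 [ 0.5787 -0.1403  0.2696] -168.37884665710445 0.00981470382084654 [ 4.6 -0.9  1.8] [ 0.28 -0.97  0.01]
stand y,z -0.15675588767214127 0.07864333481536262 r 0.17537725745022414 th 153.35739903022585 x -0.0002616913734891529
```

>>> {"fn": "carry_out", "kwargs": {"motion": [{"jaw": -1,"tx": 0,"ty": -1.05,"tz": 2.54,"wx": 0,"wy": 0,"wz": 0},{"jaw": -1,"tx": 0,"ty": -0.64,"tz": 2.67,"wx": 0,"wy": 0,"wz": 0},{"jaw": -1,"tx": 0,"ty": -0.22,"tz": 2.54,"wx": 0,"wy": 0,"wz": 0},{"jaw": -1,"tx": 0,"ty": 0,"tz": 0,"wx": 0,"wy": 0,"wz": 0}]}}

```text
clock: 6.72
tcp_pos: [0.5826, -0.1583, 0.1923]
orientation: [0.002, -0.102, 0.995, -0.001]
wrist_force: [6.3, -1.1, -4.8]
finger_gap: 0.0091
```

```bash
python3 chk.py; python3 - <<'E'
from h import *
a=snap('side','s4.png')[120:260,220:400];cv2.imwrite('pics/s4c.png',cv2.resize(a,None,fx=4,fy=4))
E
```

```text
6.725 [ 0.5826 -0.1583  0.1923] -168.33369303881761 0.009092588349653059 [ 6.3 -1.1 -4.8] [-0.48 -1.37 -0.16]
stand y,z -0.17524678874999278 0.001326638683325998 r 0.1752518100830365 th 179.56627253423463 x -0.0001853715713751345
```

View pics/s4c.png

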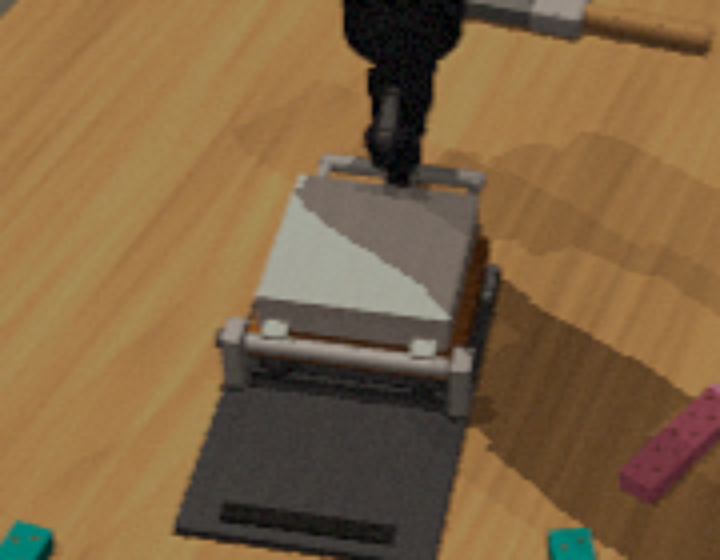

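Face down. Now the first rap: lift 5.5 cm along the arc, release, follow down and regrip.

>>> {"fn": "carry_out", "kwargs": {"motion": [{"jaw": -1,"tx": 0,"ty": 0.24,"tz": -2.8,"wx": 0,"wy": 0,"wz": 0},{"jaw": -1,"tx": 0,"ty": 0.65,"tz": -2.8,"wx": 0,"wy": 0,"wz": 0},{"jaw": -1,"tx": 0,"ty": 0,"tz": 0,"wx": 0,"wy": 0,"wz": 0},{"jaw": -0.1,"tx": 0,"ty": -0.2,"tz": 0,"wx": 0,"wy": 0,"wz": 0},{"jaw": -0.1,"tx": 0,"ty": -0.2,"tz": 0,"wx": 0,"wy": 0,"wz": 0},{"jaw": -0.1,"tx": 0,"ty": 0,"tz": 0,"wx": 0,"wy": 0,"wz": 0}]}}

```text
clock: 7.52
tcp_pos: [0.5796, -0.1529, 0.2486]
orientation: [-0.001, -0.102, 0.995, 0.0]
wrist_force: [0.2, -0.5, -0.2]
finger_gap: 0.0383
```

```bash
python3 chk.py; python3 - <<'E'
from h import *
a=snap('scene','s5.png')[140:280,240:420];cv2.imwrite('pics/s5c.png',cv2.resize(a,None,fx=4,fy=4))
E
```

```text
7.525 [ 0.5796 -0.1529  0.2486] -168.33530282338606 0.03834672215379058 [ 0.2 -0.5 -0.2] [-0.04 -0.04 -0.01]
stand y,z -0.16935172712925567 0.057613893787666015 r 0.17888367236569785 th 161.21156338707604 x -0.001993221174964046
```

View pics/s5c.png

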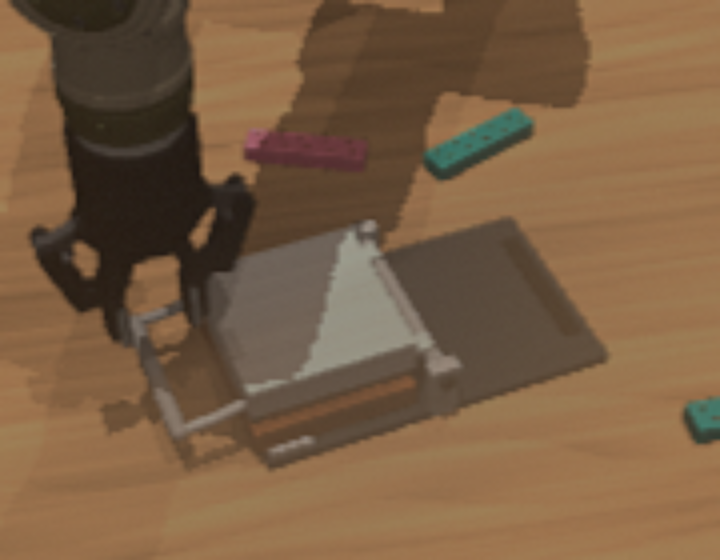

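Knock one has landed and the mould is fully down. Regrip and lift for the second.

>>> {"fn": "carry_out", "kwargs": {"motion": [{"jaw": -0.1,"tx": 0,"ty": -0.3,"tz": 2.8,"wx": 0,"wy": 0,"wz": 0},{"jaw": -0.1,"tx": 0,"ty": -0.2,"tz": 2.8,"wx": 0,"wy": 0,"wz": 0},{"jaw": -1,"tx": 0,"ty": 0,"tz": 0,"wx": 0,"wy": 0,"wz": 0},{"jaw": -1,"tx": 0,"ty": 0,"tz": 0,"wx": 0,"wy": 0,"wz": 0},{"jaw": -1,"tx": 0,"ty": 0,"tz": 0,"wx": 0,"wy": 0,"wz": 0},{"jaw": -1,"tx": 0,"ty": 0.24,"tz": -2.8,"wx": 0,"wy": 0,"wz": 0},{"jaw": -1,"tx": 0,"ty": 0.65,"tz": -2.8,"wx": 0,"wy": 0,"wz": 0},{"jaw": -1,"tx": 0,"ty": 0,"tz": 0,"wx": 0,"wy": 0,"wz": 0}]}}

```text
clock: 8.57
tcp_pos: [0.5784, -0.1491, 0.2521]
orientation: [-0.001, -0.102, 0.995, -0.001]
wrist_force: [-4.0, -4.0, -3.8]
finger_gap: 0.0099
```

```bash
python3 chk.py; python3 - <<'E'
from h import *
a=snap('scene','s6.png')[180:260,270:390];cv2.imwrite('pics/s6c.png',cv2.resize(a,None,fx=6,fy=6))
E
```

```text
8.575 [ 0.5784 -0.1491  0.2521] -168.3231434913931 0.009890019146137036 [-4.  -4.  -3.8] [-1.02  0.75  0.02]
stand y,z -0.1653755288214861 0.061069521686656414 r 0.17629110020651403 th 159.73192807426855 x -0.0023681016971550334
```

View pics/s6c.png

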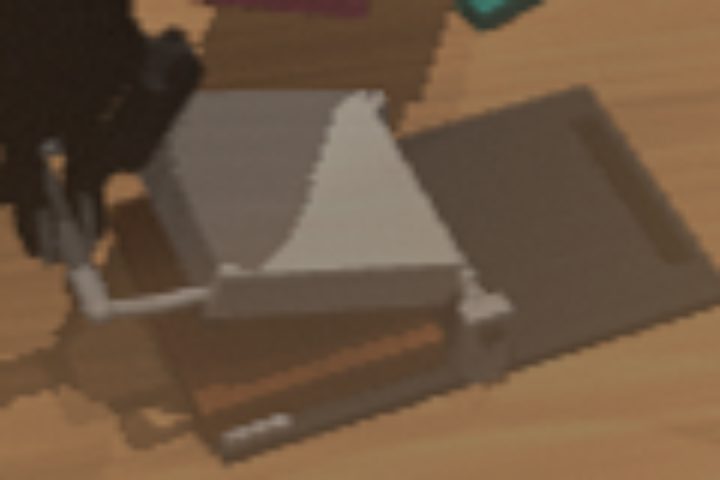

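>>> {"fn": "carry_out", "kwargs": {"motion": [{"jaw": -0.1,"tx": 0,"ty": -0.2,"tz": 0,"wx": 0,"wy": 0,"wz": 0},{"jaw": -0.1,"tx": 0,"ty": -0.2,"tz": 0,"wx": 0,"wy": 0,"wz": 0},{"jaw": -0.1,"tx": 0,"ty": 0,"tz": 0,"wx": 0,"wy": 0,"wz": 0},{"jaw": -0.1,"tx": 0,"ty": -0.3,"tz": 2.8,"wx": 0,"wy": 0,"wz": 0},{"jaw": -0.1,"tx": 0,"ty": -0.2,"tz": 2.8,"wx": 0,"wy": 0,"wz": 0},{"jaw": -1,"tx": 0,"ty": 0,"tz": 0,"wx": 0,"wy": 0,"wz": 0},{"jaw": -1,"tx": 0,"ty": 0,"tz": 0,"wx": 0,"wy": 0,"wz": 0},{"jaw": -1,"tx": 0,"ty": 0,"tz": 0,"wx": 0,"wy": 0,"wz": 0},{"jaw": -1,"tx": 0,"ty": 0.24,"tz": -2.8,"wx": 0,"wy": 0,"wz": 0},{"jaw": -1,"tx": 0,"ty": 0.65,"tz": -2.8,"wx": 0,"wy": 0,"wz": 0},{"jaw": -1,"tx": 0,"ty": 0,"tz": 0,"wx": 0,"wy": 0,"wz": 0}]}}

```text
clock: 10.0
tcp_pos: [0.5787, -0.1491, 0.2523]
orientation: [-0.0, -0.102, 0.995, -0.001]
wrist_force: [-4.1, -4.0, -2.4]
finger_gap: 0.0097
```

```bash
python3 chk.py; python3 - <<'E'
from h import *
a=snap('scene','s7.png')[180:260,270:390];cv2.imwrite('pics/s7c.png',cv2.resize(a,None,fx=6,fy=6))
E
```

```text
10.0 [ 0.5787 -0.1491  0.2523] -168.31007998030617 0.009731811549423715 [-4.1 -4.  -2.4] [-0.95  0.67 -0.04]
stand y,z -0.16542507863203676 0.0612727184867925 r 0.1764080572739728 th 159.67559284548176 x -0.0020797319417669457
```

View pics/s7c.png

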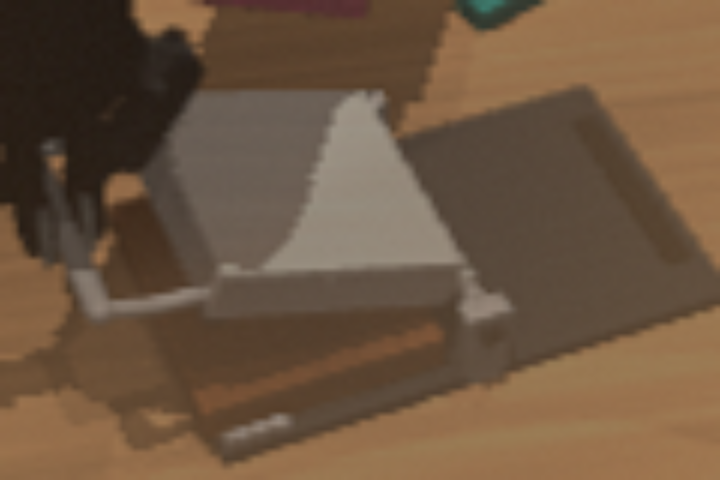

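>>> {"fn": "carry_out", "kwargs": {"motion": [{"jaw": -0.1,"tx": 0,"ty": -0.2,"tz": 0,"wx": 0,"wy": 0,"wz": 0},{"jaw": -0.1,"tx": 0,"ty": -0.2,"tz": 0,"wx": 0,"wy": 0,"wz": 0},{"jaw": -0.1,"tx": 0,"ty": 0,"tz": 0,"wx": 0,"wy": 0,"wz": 0},{"jaw": -0.1,"tx": 0,"ty": -0.3,"tz": 2.8,"wx": 0,"wy": 0,"wz": 0},{"jaw": -0.1,"tx": 0,"ty": -0.2,"tz": 2.8,"wx": 0,"wy": 0,"wz": 0},{"jaw": -1,"tx": 0,"ty": 0,"tz": 0,"wx": 0,"wy": 0,"wz": 0},{"jaw": -1,"tx": 0,"ty": 0,"tz": 0,"wx": 0,"wy": 0,"wz": 0},{"jaw": -1,"tx": 0,"ty": 0,"tz": 0,"wx": 0,"wy": 0,"wz": 0},{"jaw": -1,"tx": 0,"ty": 0.22,"tz": -2.74,"wx": 0,"wy": 0,"wz": 0},{"jaw": -1,"tx": 0,"ty": 0.64,"tz": -2.67,"wx": 0,"wy": 0,"wz": 0},{"jaw": -1,"tx": 0,"ty": 1.05,"tz": -2.54,"wx": 0,"wy": 0,"wz": 0},{"jaw": -1,"tx": 0,"ty": 1.43,"tz": -2.34,"wx": 0,"wy": 0,"wz": 0},{"jaw": -1,"tx": 0,"ty": 1.78,"tz": -2.09,"wx": 0,"wy": 0,"wz": 0},{"jaw": -1,"tx": 0,"ty": 2.09,"tz": -1.78,"wx": 0,"wy": 0,"wz": 0},{"jaw": -1,"tx": 0,"ty": 0,"tz": 0,"wx": 0,"wy": 0,"wz": 0}]}}

```text
clock: 11.92
tcp_pos: [0.5658, -0.0876, 0.3393]
orientation: [0.001, -0.102, 0.995, -0.003]
wrist_force: [-5.8, -9.2, 5.7]
finger_gap: 0.0095
```

```bash
python3 chk.py; python3 - <<'E'
from h import *
a=snap('scene','s8.png')[160:260,270:390];cv2.imwrite('pics/s8c.png',cv2.resize(a,None,fx=6,fy=6))
snap('wrist','w8.png')
E
```

```text
11.925 [ 0.5658 -0.0876  0.3393] -168.3088684726342 0.009466051142819999 [-5.8 -9.2  5.7] [-2.1   1.15 -0.08]
stand y,z -0.10258904837637613 0.14828820608465382 r 0.18031612493222895 th 124.67633877017691 x -0.0020218350199745975
```

View pics/s8c.png

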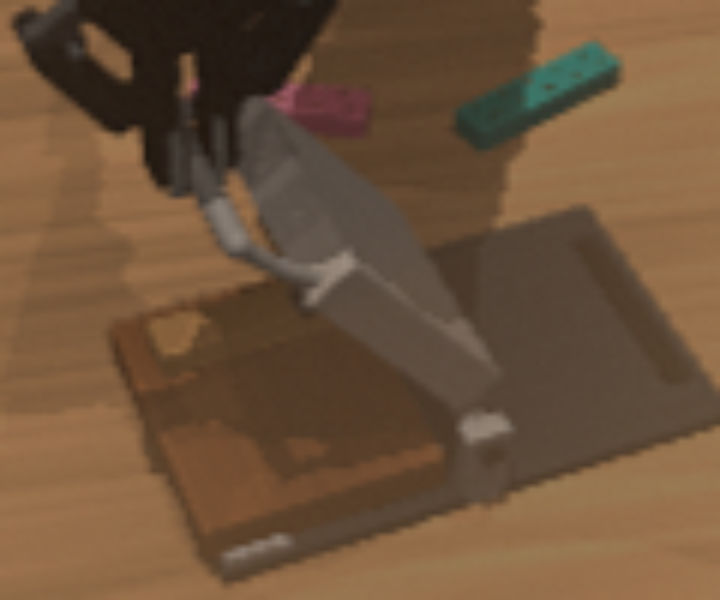

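View pics/w8.png

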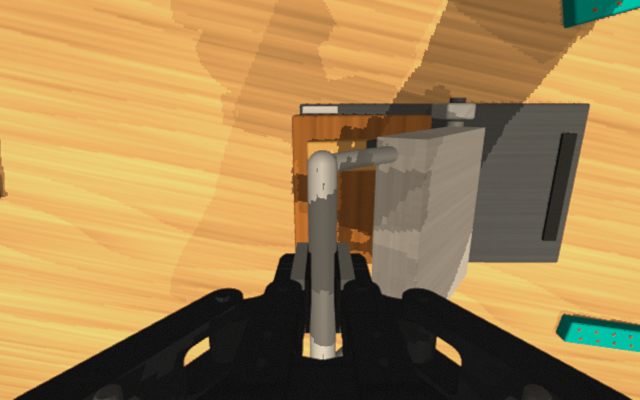

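After three knocks, one biscuit lies free on the -x side of the board (pale patch at crop (180,330), wrist (325,150)). The other two are still stuck. I'll lower along the arc to the 54 mm point and do knocks 4 and 5.

>>> {"fn": "carry_out", "kwargs": {"motion": [{"jaw": -1,"tx": 0,"ty": -2.09,"tz": 1.78,"wx": 0,"wy": 0,"wz": 0},{"jaw": -1,"tx": 0,"ty": -1.78,"tz": 2.09,"wx": 0,"wy": 0,"wz": 0},{"jaw": -1,"tx": 0,"ty": -1.43,"tz": 2.34,"wx": 0,"wy": 0,"wz": 0},{"jaw": -1,"tx": 0,"ty": -1.05,"tz": 2.54,"wx": 0,"wy": 0,"wz": 0},{"jaw": -1,"tx": 0,"ty": 0,"tz": 0,"wx": 0,"wy": 0,"wz": 0},{"jaw": -0.1,"tx": 0,"ty": -0.2,"tz": 0,"wx": 0,"wy": 0,"wz": 0},{"jaw": -0.1,"tx": 0,"ty": -0.2,"tz": 0,"wx": 0,"wy": 0,"wz": 0},{"jaw": -0.1,"tx": 0,"ty": 0,"tz": 0,"wx": 0,"wy": 0,"wz": 0},{"jaw": -0.1,"tx": 0,"ty": -0.3,"tz": 2.7,"wx": 0,"wy": 0,"wz": 0},{"jaw": -0.1,"tx": 0,"ty": -0.2,"tz": 2.7,"wx": 0,"wy": 0,"wz": 0},{"jaw": -1,"tx": 0,"ty": 0,"tz": 0,"wx": 0,"wy": 0,"wz": 0},{"jaw": -1,"tx": 0,"ty": 0,"tz": 0,"wx": 0,"wy": 0,"wz": 0},{"jaw": -1,"tx": 0,"ty": 0,"tz": 0,"wx": 0,"wy": 0,"wz": 0},{"jaw": -1,"tx": 0,"ty": 0.24,"tz": -2.8,"wx": 0,"wy": 0,"wz": 0},{"jaw": -1,"tx": 0,"ty": 0.65,"tz": -2.8,"wx": 0,"wy": 0,"wz": 0},{"jaw": -1,"tx": 0,"ty": 0,"tz": 0,"wx": 0,"wy": 0,"wz": 0}]}}

```text
clock: 14.02
tcp_pos: [0.5789, -0.1494, 0.2522]
orientation: [-0.0, -0.102, 0.995, -0.001]
wrist_force: [-3.7, -3.5, -3.0]
finger_gap: 0.01
```

```bash
python3 chk.py; python3 - <<'E'
from h import *
a=snap('scene','s9.png')[180:260,270:390];cv2.imwrite('pics/s9c.png',cv2.resize(a,None,fx=6,fy=6))
E
```

```text
14.025 [ 0.5789 -0.1494  0.2522] -168.29691668206127 0.009952912244228614 [-3.7 -3.5 -3. ] [-0.97  0.66 -0.04]
stand y,z -0.1657401272377926 0.061192496764236104 r 0.17667572396070924 th 159.73547619672755 x -0.0019332286785435655
```

View pics/s9c.png

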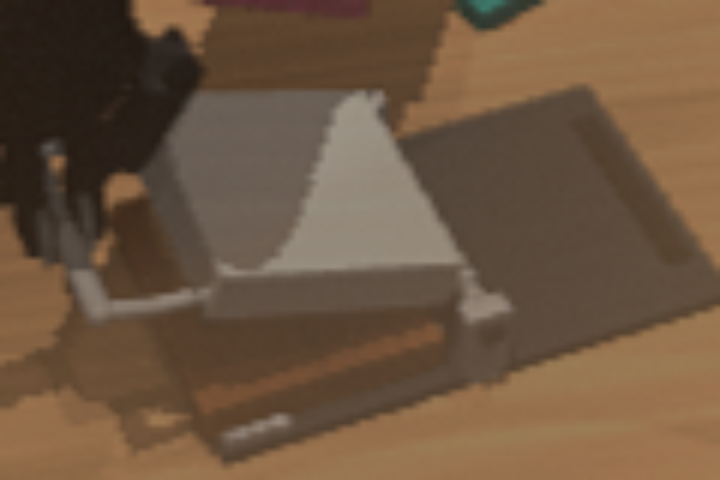

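Biscuit2 isn't visible at this lift. Knock 5, then lift to 126° to look.

>>> {"fn": "carry_out", "kwargs": {"motion": [{"jaw": -0.1,"tx": 0,"ty": -0.2,"tz": 0,"wx": 0,"wy": 0,"wz": 0},{"jaw": -0.1,"tx": 0,"ty": -0.2,"tz": 0,"wx": 0,"wy": 0,"wz": 0},{"jaw": -0.1,"tx": 0,"ty": 0,"tz": 0,"wx": 0,"wy": 0,"wz": 0},{"jaw": -0.1,"tx": 0,"ty": -0.3,"tz": 2.8,"wx": 0,"wy": 0,"wz": 0},{"jaw": -0.1,"tx": 0,"ty": -0.2,"tz": 2.8,"wx": 0,"wy": 0,"wz": 0},{"jaw": -1,"tx": 0,"ty": 0,"tz": 0,"wx": 0,"wy": 0,"wz": 0},{"jaw": -1,"tx": 0,"ty": 0,"tz": 0,"wx": 0,"wy": 0,"wz": 0},{"jaw": -1,"tx": 0,"ty": 0,"tz": 0,"wx": 0,"wy": 0,"wz": 0},{"jaw": -1,"tx": 0,"ty": 0.22,"tz": -2.74,"wx": 0,"wy": 0,"wz": 0},{"jaw": -1,"tx": 0,"ty": 0.64,"tz": -2.67,"wx": 0,"wy": 0,"wz": 0},{"jaw": -1,"tx": 0,"ty": 1.05,"tz": -2.54,"wx": 0,"wy": 0,"wz": 0},{"jaw": -1,"tx": 0,"ty": 1.43,"tz": -2.34,"wx": 0,"wy": 0,"wz": 0},{"jaw": -1,"tx": 0,"ty": 1.78,"tz": -2.09,"wx": 0,"wy": 0,"wz": 0},{"jaw": -1,"tx": 0,"ty": 2.09,"tz": -1.78,"wx": 0,"wy": 0,"wz": 0},{"jaw": -1,"tx": 0,"ty": 0,"tz": 0,"wx": 0,"wy": 0,"wz": 0}]}}

```text
clock: 15.95
tcp_pos: [0.566, -0.0881, 0.3392]
orientation: [0.001, -0.102, 0.995, -0.003]
wrist_force: [-5.9, -9.9, 5.5]
finger_gap: 0.0093
```

```bash
python3 chk.py; python3 - <<'E'
from h import *
a=snap('scene','s10.png')[160:260,270:390];cv2.imwrite('pics/s10c.png',cv2.resize(a,None,fx=6,fy=6))
E
```

```text
15.95 [ 0.566  -0.0881  0.3392] -168.30855697849293 0.009297652177876587 [-5.9 -9.9  5.5] [-2.27  1.3  -0.09]
stand y,z -0.1030627926409498 0.14822342382438225 r 0.1805328850851663 th 124.81168292300404 x -0.0019402652982847169
```

View pics/s10c.png

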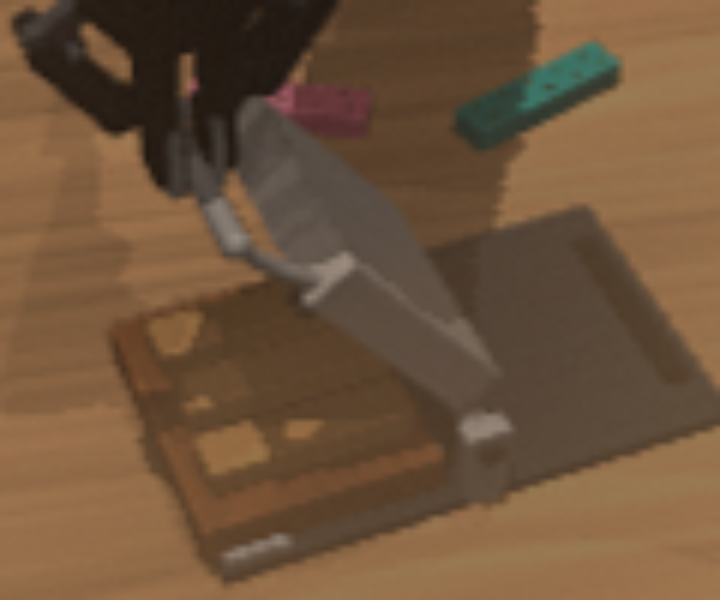

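```bash
python3 - <<'E'
import cv2,numpy as np
a=cv2.imread('pics/s10.png')[195:255,280:350]
b=np.clip(255*(a/255.)**0.6*1.3,0,255).astype('uint8');cv2.imwrite('pics/s10d.png',cv2.resize(b,None,fx=10,fy=10,interpolation=cv2.INTER_CUBIC))
E
```

```text
(no output)
```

View pics/s10d.png

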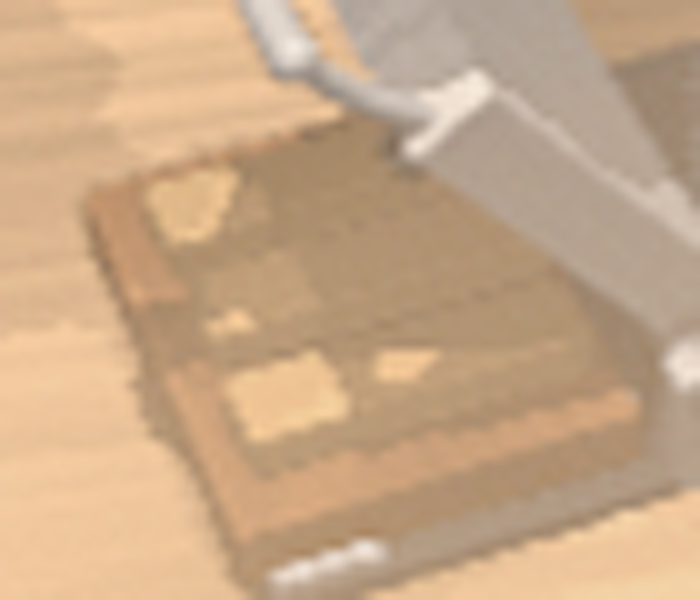

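All three biscuits lie on the board (enhanced crop: (190,205), (235,320), (290,395)). Next I swing the mould back to open.

>>> {"fn": "carry_out", "kwargs": {"motion": [{"jaw": -1,"tx": 0,"ty": 2.34,"tz": -1.43,"wx": 0,"wy": 0,"wz": 0},{"jaw": -1,"tx": 0,"ty": 2.54,"tz": -1.05,"wx": 0,"wy": 0,"wz": 0},{"jaw": -1,"tx": 0,"ty": 2.67,"tz": -0.64,"wx": 0,"wy": 0,"wz": 0},{"jaw": -1,"tx": 0,"ty": 2.74,"tz": -0.22,"wx": 0,"wy": 0,"wz": 0},{"jaw": -1,"tx": 0,"ty": 2.74,"tz": 0.22,"wx": 0,"wy": 0,"wz": 0},{"jaw": -1,"tx": 0,"ty": 2.67,"tz": 0.64,"wx": 0,"wy": 0,"wz": 0},{"jaw": -1,"tx": 0,"ty": 2.54,"tz": 1.05,"wx": 0,"wy": 0,"wz": 0},{"jaw": -1,"tx": 0,"ty": 2.34,"tz": 1.43,"wx": 0,"wy": 0,"wz": 0},{"jaw": -1,"tx": 0,"ty": 2.09,"tz": 1.78,"wx": 0,"wy": 0,"wz": 0},{"jaw": -1,"tx": 0,"ty": 1.78,"tz": 2.09,"wx": 0,"wy": 0,"wz": 0},{"jaw": -1,"tx": 0,"ty": 1.43,"tz": 2.34,"wx": 0,"wy": 0,"wz": 0},{"jaw": -1,"tx": 0,"ty": 0,"tz": 0,"wx": 0,"wy": 0,"wz": 0}]}}

```text
clock: 17.5
tcp_pos: [0.5162, 0.1672, 0.2742]
orientation: [0.004, -0.103, 0.995, 0.001]
wrist_force: [5.0, 0.1, 0.1]
finger_gap: 0.0094
```

```bash
python3 chk.py
```

```text
17.5 [0.5162 0.1672 0.2742] -168.20429880604502 0.009368606191403856 [5.  0.1 0.1] [-0.17 -1.21 -0.08]
stand y,z 0.1569964634827837 0.08319999917348253 r 0.17767985087952018 th 27.921274299815824 x 0.0018439579640578893
```

>>> {"fn": "carry_out", "kwargs": {"motion": [{"jaw": -1,"tx": 0,"ty": 1.0,"tz": 2.5,"wx": 0,"wy": 0,"wz": 0},{"jaw": -1,"tx": 0,"ty": 0.6,"tz": 2.6,"wx": 0,"wy": 0,"wz": 0},{"jaw": -1,"tx": 0,"ty": 0.2,"tz": 1.8,"wx": 0,"wy": 0,"wz": 0},{"jaw": -1,"tx": 0,"ty": 0,"tz": 1.1,"wx": 0,"wy": 0,"wz": 0},{"jaw": -1,"tx": 0,"ty": 0,"tz": 0,"wx": 0,"wy": 0,"wz": 0}]}}

```text
clock: 18.12
tcp_pos: [0.5124, 0.1841, 0.1987]
orientation: [0.004, -0.102, 0.995, 0.001]
wrist_force: [-5.0, -2.5, 26.7]
finger_gap: 0.0093
```

```bash
python3 chk.py
```

```text
18.125 [0.5124 0.1841 0.1987] -168.25542364163925 0.009302518014125318 [-5.  -2.5 26.7] [-0.54  0.99  0.1 ]
stand y,z 0.1743182379334559 0.007689529983406218 r 0.17448775586725462 th 2.5257952575240865 x 0.001665015256716075
```

The 27 N upward force says the mould is on its stop, with the bar gripped about 5 mm lower in the pads since the regrip. I'll release in place, then look.

>>> {"fn": "carry_out", "kwargs": {"motion": [{"jaw": -0.8,"tx": 0,"ty": 0,"tz": -0.3,"wx": 0,"wy": 0,"wz": 0},{"jaw": -0.1,"tx": 0,"ty": 0,"tz": 0,"wx": 0,"wy": 0,"wz": 0},{"jaw": -0.1,"tx": 0,"ty": 0,"tz": 0,"wx": 0,"wy": 0,"wz": 0},{"jaw": -0.1,"tx": 0,"ty": 0,"tz": 0,"wx": 0,"wy": 0,"wz": 0}]}}

```text
clock: 18.62
tcp_pos: [0.51, 0.1833, 0.1957]
orientation: [-0.001, -0.102, 0.995, -0.0]
wrist_force: [0.1, -0.1, 0.4]
finger_gap: 0.0385
```

```bash
python3 chk.py; python3 - <<'E'
from h import *
snap('wrist','w11.png')
E
```

```text
18.625 [0.51   0.1833 0.1957] -168.29960490298038 0.03853466128647051 [ 0.1 -0.1  0.4] [-0.05 -0.02  0.04]
stand y,z 0.174021389426802 0.004650233978216289 r 0.17408351057491583 th 1.5307048723660093 x -0.0008991632656182898
```

View pics/w11.png

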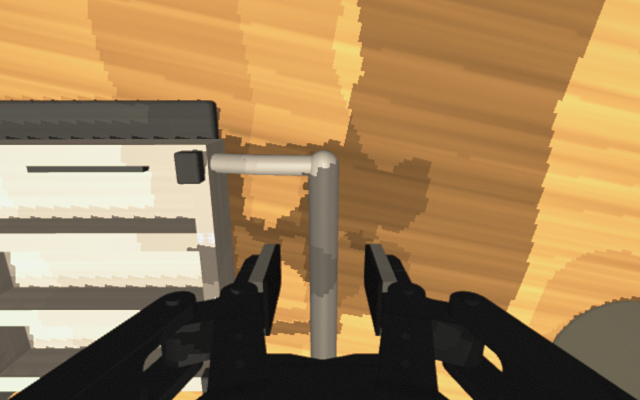

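The jaws are clear of the bar and the pockets are empty. Retract upward.

>>> {"fn": "carry_out", "kwargs": {"motion": [{"jaw": -0.1,"tx": 0,"ty": 0,"tz": -3,"wx": 0,"wy": 0,"wz": 0},{"jaw": -0.1,"tx": 0,"ty": 0,"tz": -5,"wx": 0,"wy": 0,"wz": 0},{"jaw": -0.1,"tx": 0,"ty": 0,"tz": -5,"wx": 0,"wy": 0,"wz": 0},{"jaw": -0.1,"tx": 0,"ty": -4,"tz": -3,"wx": 0,"wy": 0,"wz": 0},{"jaw": -0.1,"tx": 0,"ty": -5,"tz": 0,"wx": 0,"wy": 0,"wz": 0},{"jaw": -0.1,"tx": 0,"ty": -5,"tz": 0,"wx": 0,"wy": 0,"wz": 0},{"jaw": -0.1,"tx": 0,"ty": 0,"tz": 0,"wx": 0,"wy": 0,"wz": 0},{"jaw": -0.1,"tx": 0,"ty": 0,"tz": 0,"wx": 0,"wy": 0,"wz": 0}]}}

```text
clock: 19.68
tcp_pos: [0.5387, 0.0462, 0.3558]
orientation: [-0.001, -0.101, 0.995, 0.0]
wrist_force: [-0.9, 0.1, -1.4]
finger_gap: 0.0381
```

```bash
python3 chk.py; python3 - <<'E'
from h import *
snap('wrist','w12.png');snap('scene','s12.png')
a=snap('side','d12.png')
E
```

```text
19.675 [0.5387 0.0462 0.3558] -168.34923018999635 0.038120635438754734 [-0.9  0.1 -1.4] [-0.02  0.01 -0.04]
stand y,z 0.0339609655104009 0.16480979847286187 r 0.16827244828272983 th 78.35651562599028 x -0.0010284512360613117
```

View pics/w12.png

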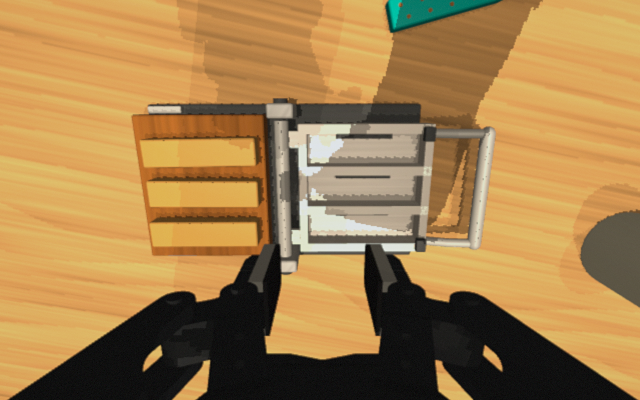

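View pics/s12.png

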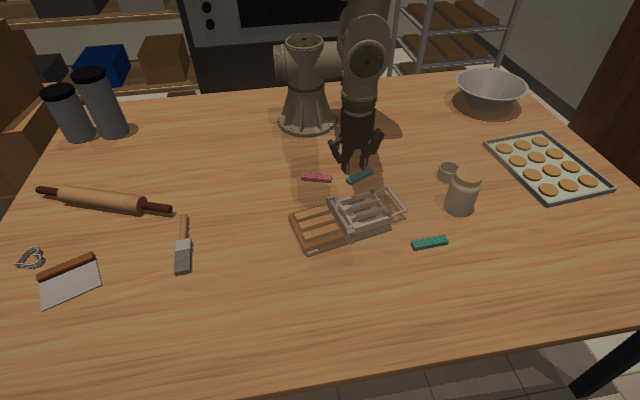

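View pics/d12.png

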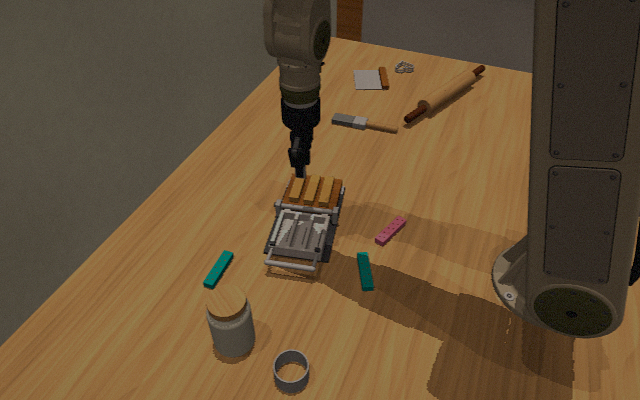

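The wrist view shows three biscuits flat on the board at (200,152), (204,193) and (205,234). The mould is open and empty at (365,185), and the bystanders are at their starting pixels. Handing in.

```bash
python3 -c "
from workcell import env
print(env.hand_in())"
```

```text
the job is handed in; nothing more can be done
None
```

All three biscuits are out of the mould and lying flat on the board; I handed the job in at about 20 s.

**What I did:** I swung the mould over by its bar handle onto the board. I rapped it five times, each a free drop from about 55 mm. One biscuit was on the board after the third knock and all three after the fifth. I then swung the mould fully back, let go and backed the gripper away.

**Last checks:**
- **Biscuits and mould:** the wrist, scene and side pictures show three biscuits flat on the board, and the mould open and empty.
- **Bystanders:** the cutter, jar and brush are at their starting pixels.
- **Contact:** the gripper is free, with about 1 N at the wrist.

**Disagreements:**
- **Closing the mould:** when the mould came back to its stop, the wrist read about 27 N upward and the tool sat about 6 mm higher than when I first gripped the bar. I took this to be the bar sitting lower in the pads after the regrips. The pictures after release show the mould fully open.
- **Refused move:** one call was refused for missing row keys before the arm had moved.

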